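Clamp a cedar birdhouse wall in the bench clamp

TASK

Clamp the loose cedar side wall in the bench clamp so that it is ready to be shaved: unscrew the square knob until the sliding jaw is free, run the jaw up until the wall sits square and is pressed firmly (about 15 N) against the sprung rubber buffer of the cleat, and screw the knob fully tight while you keep up the pressure, so that the wall stays pinched when you let go. Do not crush the soft cedar, and leave the hammer, spokeshave, roof panel and glass knob where they are.

Things in the scene. Friction and masses are not known exactly. Their poses are not given: they have to be found in the camera images.
- clamp: Bench clamp, fixed: plywood base board 200 (x) x 420 (y) x 18 mm. Origin: centre of its underside, on the bench. Near its -y end a wooden cleat with a black rubber buffer 150 mm long (x), 31 mm above the bench; the buffer's face looks to +y and lies somewhere from y = -160 to -140 mm, set differently each time. It gives about 1 mm per 4 N. The jaw faces it from the +y side.
- jaw: Dark wooden sliding jaw, axes parallel to the clamp's; slides along y only. Origin: lower middle of its flat face (150 mm long in x, looking to -y), 18 mm above the bench. Nose behind the face 31 mm above the bench; from 22 to 72 mm behind the face a block 100 mm long (x), top at 47 mm, carries the knob (axis 42 mm behind the face). Held by its knob and freed, it runs with about 3 N drag.
- knob_grip (a point): Middle of the wooden screw knob on top of the jaw, on its vertical axis, 77 mm above the bench: a square block 36 x 36 mm (x and y of this frame are its sides) and 26 mm high (64 to 90 mm above the bench), on a steel stud. Grip it across two facing flats.
- knob (a joint): Angle of the screw knob, rad: 0 = screwed fully tight (end stop), growing anticlockwise seen from above (loosening) up to 4.2. The jaw begins to be gripped below about 1.8; it gets stiffer to turn the tighter it is, at most about 0.3 N m.
- wall: Loose cedar side wall lying flat on the base board between jaw and buffer: 18 mm thick, 130 mm wide (straight parallel edges at y = -65 and +65 mm), about 165 mm long (x from -85 mm), sloped end at +x, about 0.16 kg. Origin: underside, halfway between the straight edges. Its top stands 5 mm proud of buffer and jaw nose.
- hammer: Claw hammer lying on the bench, 300 mm long. A bystander: leave it.
- spokeshave: Cast-iron spokeshave lying on the bench, 270 mm across its two handles. A bystander: leave it.
- roof: Bent sheet-metal roof panel standing like a low tent, 170 x 165 x 42 mm. A bystander: leave it.
- glass_knob: Small glass drawer knob, 38 mm across, 37 mm high. A bystander: leave it.
Not all that is in view belongs to the job. There is more than one size of the wall; the job needs the smaller.

How it is judged:
On the way:
1. the knob is unscrewed until the jaw is free (more than 1.75 rad from tight) (value of joint knob above 1.75 rad), for 0.1 s.
At the end, for the whole second after the job is handed in: The knob is screwed tight (within 0.35 rad of its end stop). The cedar wall lies flat on the base board, square with the clamp (within 0.025 rad), within 40 mm of the clamp's middle lengthwise, at rest, and stays pinched: the jaw still presses on it with more than 5 N (value of joint knob below 0.35 rad and contact force between wall and jaw above 5 N and x of wall in the frame of clamp between -0.04 and 0.04 m and z of wall in the frame of clamp below 0.0205 m and angle between the x axis of wall and the x axis of clamp, either way round below 0.025 rad and linear speed of wall below 0.01 m/s); the robot touches nothing.
It fails at once if the soft cedar is crushed: the jaw presses on the wall with more than 45 N (contact force between wall and jaw above 45 N).
It fails at once if a bystander is shifted by more than 30 mm (distance of any of hammer, spokeshave, roof, glass_knob from where it was at the start of the episode above 0.03 m).
It also fails if it takes over 64 s, if anything falls off the work surface, if the arm or the gripper's body presses on something with over 40 N, if the wrist force passes 120 N, or if a joint passes its speed limit or range.

ROBOT

A 6-joint arm with a two-finger parallel gripper is mounted at the origin on the work surface. World frame = base frame: x ahead of the robot, y to its left, z up, the work surface at z = 0. Lengths are in m, angles in rad, forces in N, time in s.
With the tool pointing down it reaches from about 0.375 to 0.9 m from the base axis. Payload 3.1 kg.
Tool frame: the origin (TCP) lies midway between the tips of the shut fingers; the grasp point (between the pads) lies 19 mm behind it; z points along the fingers, y is the line along which they close (so a half turn about z gives the same grasp; the last joint's range is limited). The gripper opens to 87 mm and grips with 3 to 60 N. Pads are 19 mm wide; open, the fingers measure 117 mm over their backs; the gripper's body (75 mm by 190 mm) begins 51 mm behind the grasp point.
Start: joints at [1.171, 0.527, 1.433, -0, 1.181, -0.178], TCP at [0.137, 0.61, 0.223] pointing down, gripper open.
Joint ranges: [-3.08, 3.08], [-0.75, 2.2], [0.22, 2.44], [-1.43, 4.57], [0, 2.65], [-2.85, 2.85]. Speed limits (rad/s): [2.79, 2.79, 3.14, 3.14, 3.14, 3.14].

INTERFACE

Orientations are given as a unit quaternion [x, y, z, w].
In Python, from rig import robot gives the robot as it stands. The module is installed in compiled form; this text tells all that it offers.
- The arm moves only by the tool play_rows, never from a script. Its arguments are lists of equal length, an entry for each row: "gripper": the closure, from -1 (fully open) to 1 (shut); "delta_pos": the shift along the tool's x, y, z in cm, a list of three; "turn": the turn, a rotation vector about the tool's x, y, z in rad, a list of three. A call has 1 to 12 rows; each row is the pose to reach, as a shift and turn from the pose commanded when the call began, along the tool's axes at that moment; what a row does not reach only later rows make up. A row lasts 1/8 s, in which the tool goes at most 62.5 mm and 10.7 degrees, less where a joint would pass 70% of its speed; a pose out of reach is approached as far as the arm can. A call with a gripper value outside its range is refused whole. The fingers move at their own pace and stop on an object; "squeeze" is the grip in N (left out, the last holds). Time passes only in rows, so rows that repeat a pose let the fingers close. It gives the time, the measured TCP pose, the force, the opening and the grip force at its end, in the units of the state.
- robot.get_obs(): the state, without advancing time (a new reading comes with each control period).
- robot.camera(name): name is "scene" or "side" or "wrist"; returns a dict with "color" (384x512x3 uint8, red, green, blue), "vfov" (degrees; the focal length in pixels is half the picture's height over the tangent of half this angle, whatever the lens; pixels are square), "cx", "cy" (the principal point, pixels), "k1" (the pictures are not rectified: a ray, as slopes to the right and down, at radius r is drawn at 1 + k1 r^2 times it, then the intrinsics apply), "R" (3x3) and "t" (3): a world point X has camera coordinates R X + t. Camera axes: x right, y down, z forward; pixel columns grow to the right and rows downward; lengths in m; the calibration is good to about 2 mm. A picture is of the moment at which its call begins. There is no depth.
- robot.hand_in(): hands the job in; it is judged then, once.
The state is a dict: "time": time; "q": joint angles; "joint_velocities": joint speeds; "joint_torque": joint torques, N m; "position": TCP position; "tool_rot": TCP orientation; "ft_force": force on the tool from outside, world axes, zero at the start; "moment": the same for the moment, N m; "grip_width": finger opening in m; "grip_force": force on a finger pad.
Only numpy, scipy, OpenCV 4.12 (cv2) and the standard library are available. Lean on these libraries where they do the work, as an engineer would, in place of code of your own. Each camera call takes 0.05 s, during which the arm holds its last target. There are 200 camera calls.

## Working session

There is one attempt and no reset: what is moved stays moved. The work goes in short steps, Python scripts to look and compute and a tool call to move; the robot and the scene stay as the last step left them, time stands still between calls to the robot, and variables do not carry over. Pictures are saved under pics/ and viewed, at most 13 in all, crops included, and the job is handed in when it is done.

Besides the shell and the picture viewer there is one more tool, called by a JSON object that holds its "op" and its "data", one argument or row to a line. play_rows: Moves the arm, as the interface text tells. Its arguments: {"type":"object","properties":{"gripper":{"type":"array","items":{"type":"number"}},"delta_pos":{"type":"array","items":{"type":"array","items":{"type":"number"}}},"turn":{"type":"array","items":{"type":"array","items":{"type":"number"}}},"squeeze":{"type":"number"}},"required":["gripper","delta_pos","turn"]}

```bash
mkdir -p pics; cat > h.py <<'E'
import numpy as np, cv2
from rig import robot
def shot(n,f=None):
    c=robot.camera(n)
    if f: cv2.imwrite('pics/'+f,c['color'][:,:,::-1])
    return c
def K(c):
    f=c['color'].shape[0]/2/np.tan(np.radians(c['vfov'])/2)
    return np.array([[f,0,c['cx']],[0,f,c['cy']],[0,0,1]]),np.array([c['k1'],0,0,0,0.])
def ray(c,p):
    k,d=K(c)
    u=cv2.undistortPoints(np.array(p,float).reshape(-1,1,2),k,d).reshape(-1,2)
    R=np.array(c['R']);t=np.array(c['t'])
    D=np.c_[u,np.ones(len(u))]@R
    return -R.T@t,D
def plane(c,p,z):
    o,D=ray(c,p); return o+D*((z-o[2])/D[:,2])[:,None]
def tri(c1,p1,c2,p2):
    A=np.zeros((3,3));b=np.zeros(3)
    for c,p in((c1,p1),(c2,p2)):
        o,D=ray(c,[p]);d=D[0]/np.linalg.norm(D[0]);M=np.eye(3)-np.outer(d,d);A+=M;b+=M@o
    return np.linalg.solve(A,b)
def proj(c,X):
    k,d=K(c);return cv2.projectPoints(np.array(X,float).reshape(-1,1,3),cv2.Rodrigues(np.array(c['R']))[0],np.array(c['t'],float),k,d)[0].reshape(-1,2)
E
python3 - <<'E'
from h import *
a=shot('scene');b=shot('side')
im=np.hstack([a['color'],b['color']])[:,:,::-1]
cv2.imwrite('pics/a.png',a['color'][:,:,::-1]);cv2.imwrite('pics/b.png',b['color'][:,:,::-1])
w=shot('wrist','w.png')
for c in(a,b,w): print(np.round(-np.array(c['R']).T@c['t'],3),c['vfov'],c['k1'])
o=robot.get_obs();print(o)
E
```

```text
[ 1.334 -0.784  0.801] 50.03946809887809 -0.0107196597450511
[ 0.008 -0.872  0.952] 47.10656283253647 -0.09045028911875169
[0.071 0.623 0.384] 70.16021556535738 -0.007433809987080945
{'time': 0.15, 'q': array([ 1.17053237e+00,  5.28260435e-01,  1.43356364e+00,  7.13015693e-06,
        1.18140500e+00, -1.78488089e-01]), 'joint_velocities': array([ 0.00025019, -0.00416471, -0.00372689,  0.00044155, -0.00030439,
        0.00133643]), 'joint_torque': array([ 6.29584119e-04, -4.40428448e+01, -1.76843369e+01,  6.33694511e-02,
        5.52315975e-02, -8.09103585e-05]), 'position': array([0.13722516, 0.60919716, 0.22180574]), 'tool_rot': array([ 1.10662135e-01,  9.93857748e-01, -7.83248927e-04, -2.36639465e-04]), 'ft_force': array([-0.75965922,  0.80152295,  0.30076079]), 'moment': array([0.00602165, 0.01834425, 0.00744017]), 'grip_force': 0.0, 'grip_width': 0.08760839845372242}
```

View pics/a.png

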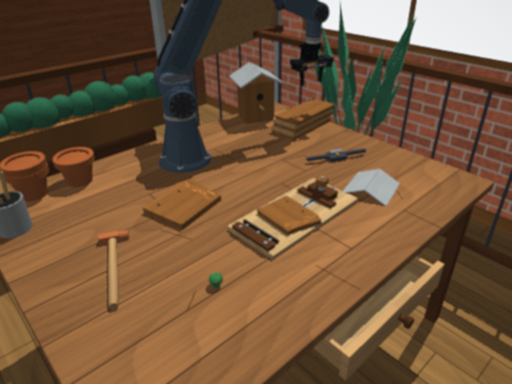

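View pics/b.png

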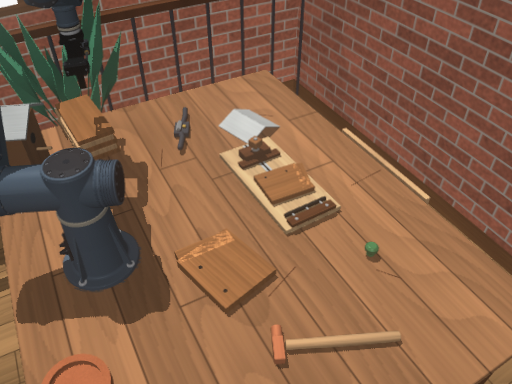

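```bash
python3 - <<'E'
from h import *
a=shot('scene');b=shot('side')
A=cv2.resize(a['color'][165:265,220:370],None,fx=4,fy=4,interpolation=2)
B=cv2.resize(b['color'][125:235,210:345],None,fx=4,fy=4,interpolation=2)
B=cv2.resize(B,(491,400))
cv2.imwrite('pics/ab.png',cv2.resize(np.hstack([A,B]),(800,293))[:,:,::-1])
print(np.round(plane(a,[(231,232),(272,253),(357,197)],.018),3))
print(np.round(plane(b,[(220,154),(289,229),(338,207),(265,138)],.018),3))
print('knob',np.round(tri(a,(321,184),b,(256,143)),3))
print('roof etc',np.round(plane(b,[(248,124),(182,128),(372,248)],.03),3))
E
```

```text
[[ 0.533 -0.183  0.018]
 [ 0.688 -0.158  0.018]
 [ 0.679  0.257  0.018]]
[[ 0.476  0.242  0.018]
 [ 0.5   -0.169  0.018]
 [ 0.677 -0.165  0.018]
 [ 0.658  0.249  0.018]]
knob [0.583 0.177 0.065]
roof etc [[ 0.638  0.342  0.03 ]
 [ 0.414  0.437  0.03 ]
 [ 0.654 -0.347  0.03 ]]
```

View pics/ab.png

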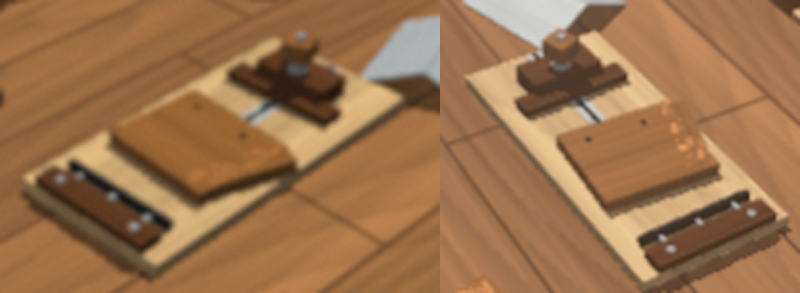

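{"op": "play_rows", "data": {
  "gripper": [-1, -1, -1, -1, -1, -1, -1, -1, -1, -1, -1, -1],
  "delta_pos": [
    [-5, -4, -2],
    [-10, -7, -4],
    [-15, -11, -6],
    [-20, -15, -8],
    [-25, -19, -8],
    [-30, -22, -8],
    [-35, -26, -8],
    [-40, -30, -8],
    [-45, -34, -8],
    [-50, -38, -8],
    [-55, -41, -8],
    [-59.4, -44, -8]
  ],
  "turn": [
    [0, 0, 0],
    [0, 0, 0],
    [0, 0, 0],
    [0, 0, 0],
    [0, 0, 0],
    [0, 0, 0],
    [0, 0, 0],
    [0, 0, 0],
    [0, 0, 0],
    [0, 0, 0],
    [0, 0, 0],
    [0, 0, 0]
  ]
}}

```text
time: 1.75
position: [0.6198, 0.0496, 0.3026]
tool_rot: [0.111, 0.994, 0.0, 0.0]
ft_force: [0.2, 0.4, 0.2]
grip_width: 0.0872
grip_force: 0.0
```

```bash
python3 - <<'E'
from h import *
w=shot('wrist','w2.png')
o=robot.get_obs();print(o['position'],o['q'],o['tool_rot'],o['time'])
print(-np.array(w['R']).T@w['t'],np.array(w['R'])[2])
E
```

```text
[0.62618041 0.04242194 0.30215417] [-0.10758227  0.45295447  1.33357267 -0.00532932  1.34692927 -1.45026396] [ 0.11323163  0.99355689 -0.00257415  0.00408485] 1.8
[0.55369871 0.06368361 0.46465042] [ 0.24960898 -0.05519449 -0.96677243]
```

View pics/w2.png

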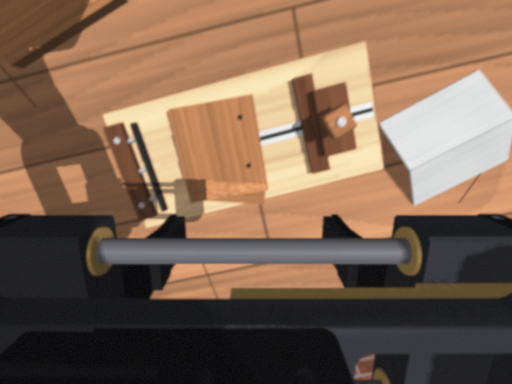

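```bash
python3 - <<'E'
import cv2
i=cv2.imread('pics/w2.png')
cv2.imwrite('pics/w2c.png',cv2.resize(i[40:230,100:390],(800,524),interpolation=cv2.INTER_CUBIC))
E
```

```text
(no output)
```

View pics/w2c.png

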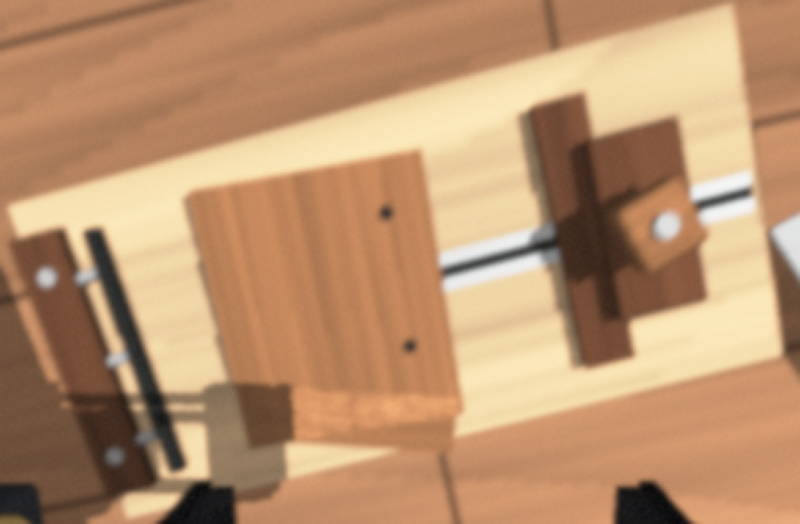

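```bash
python3 - <<'E'
from h import *
w=shot('wrist');o=robot.get_obs();print(o['position'],o['tool_rot'])
z=lambda L:[(x/2.759+100,y/2.759+40) for x,y in L]
P=lambda L,h:plane(w,z(L),h)[:,:2]
def ang(v):return np.degrees(np.arctan2(v[1],v[0])).round(2)
b=P([(10,207),(733,5),(783,353)],.018);print('board',b.round(3),ang(b[1]-b[0]),ang(b[2]-b[1]),np.linalg.norm(b[1]-b[0]),np.linalg.norm(b[2]-b[1]))
f=P([(103,231),(184,465)],.031);print('buf',f.round(3),ang(f[1]-f[0]))
j=P([(533,110),(586,364)],.031);print('jaw',j.round(3),ang(j[1]-j[0]))
q=P([(187,197),(420,150),(462,405),(250,440)],.036);print('wall',q.round(3),ang(q[3]-q[0]),ang(q[2]-q[1]),ang(q[1]-q[0]))
k=P([(610,207),(680,180),(706,235),(652,270)],.09);print('knob',k.round(3),k.mean(0),[ang(k[(i+1)%4]-k[i]) for i in range(4)],np.linalg.norm(np.diff(k,axis=0),axis=1))
s=z([(667,226)])[0]
a=shot('scene');B=shot('side')
u=cv2.resize(a['color'][165:225,280:370],None,fx=4,fy=4);v=cv2.resize(B['color'][125:185,210:300],None,fx=4,fy=4)
# stud in other views: bright low-saturation spot near knob
for n,c,(x0,y0,x1,y1) in(('a',a,(308,172,334,192)),('b',B,(240,130,272,152))):
    h=cv2.cvtColor(c['color'],cv2.COLOR_RGB2HSV)[y0:y1,x0:x1]
    m=(h[...,1]<70)&(h[...,2]>110);yy,xx=np.nonzero(m);p=(xx.mean()+x0,yy.mean()+y0);print(n,p,m.sum(),tri(w,s,c,p).round(4), proj(c,[[*k.mean(0),.09]]))
E
```

```text
[0.62304702 0.04571983 0.30184141] [ 0.11364868  0.9935187  -0.00109711  0.00183518]
board [[ 0.505 -0.175]
 [ 0.494  0.241]
 [ 0.689  0.247]] 91.54 1.87 0.415520226791553 0.1953318229059668
buf [[ 0.531 -0.122]
 [ 0.673 -0.12 ]] 0.77
jaw [[0.523 0.125]
 [0.666 0.129]] 1.62
wall [[ 0.525 -0.069]
 [ 0.53   0.061]
 [ 0.673  0.053]
 [ 0.666 -0.074]] -2.37 -3.21 87.77
knob [[0.579 0.143]
 [0.574 0.178]
 [0.602 0.186]
 [0.613 0.158]] [0.59199104 0.16631212] [np.float64(97.95), np.float64(17.24), np.float64(-69.01), np.float64(-155.93)] [0.03467115 0.02938224 0.0298567 ]
a (np.float64(321.6), np.float64(179.3)) 10 [0.5926 0.1674 0.0889] [[321.81482233 178.91992805]]
b (np.float64(248.76923076923077), np.float64(135.65610859728505)) 221 [0.5762 0.1755 0.1006] [[260.14963317 138.75824184]]
```

{"op": "play_rows", "data": {
  "gripper": [-1, -1, -1, -1, -1, -1, -1, -1],
  "delta_pos": [
    [0.4, 0.9, 1.3],
    [0.8, 1.8, 2.6],
    [1.2, 2.8, 4],
    [1.6, 3.8, 5.4],
    [2, 4.8, 6.8],
    [2.3, 5.6, 8],
    [2.3, 5.6, 8],
    [2.3, 5.6, 8]
  ],
  "turn": [
    [0, 0, 0.18],
    [0, 0, 0.36],
    [0, 0, 0.54],
    [0, 0, 0.72],
    [0, 0, 0.9],
    [0, 0, 1.05],
    [0, 0, 1.05],
    [0, 0, 1.05]
  ]
}}

```text
time: 2.95
position: [0.6082, 0.1116, 0.2232]
tool_rot: [0.593, 0.806, 0.0, 0.0]
ft_force: [1.2, -0.9, 0.8]
grip_width: 0.0873
grip_force: 0.0
```

```bash
python3 - <<'E'
from h import *
w=shot('wrist','w3.png')
p=proj(w,[[.593,.168,.09]])[0];print(p)
x,y=int(p[0]),int(p[1]);x0,y0=max(x-80,0),max(y-60,0)
print(x0,y0)
cv2.imwrite('pics/w3c.png',cv2.resize(w['color'][y0:y0+120,x0:x0+160],None,fx=5,fy=5,interpolation=2)[:,:,::-1])
np.savez('w3.npz',**w)
o=robot.get_obs();print(o['position'],o['q'],o['tool_rot'])
E
```

```text
[254.28472278 126.85230213]
174 66
[0.60862075 0.11127346 0.223412  ] [ 5.10619940e-04  5.17514530e-01  1.44918011e+00 -1.32519259e-04
  1.17365354e+00 -3.00786673e-01] [5.92955117e-01 8.05235269e-01 3.20032318e-04 5.37116890e-04]
```

View pics/w3c.png

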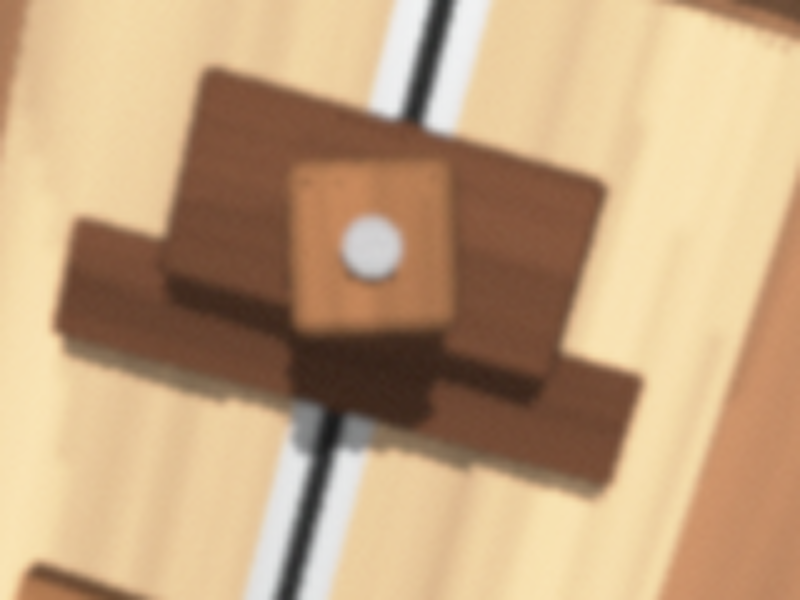

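```bash
python3 - <<'E'
from h import *
w=dict(np.load('w3.npz'))
z=lambda L:[(x/5+174,y/5+66) for x,y in L]
k=plane(w,z([(292,168),(450,162),(456,322),(300,334)]),.09)[:,:2]
print(k.mean(0),[np.degrees(np.arctan2(*(k[(i+1)%4]-k[i])[::-1])).round(1)%90 for i in range(4)],np.linalg.norm(np.diff(k,axis=0),axis=1))
print(plane(w,z([(373,247)]),.093))
j=plane(w,z([(58,335),(604,487)]),.031);print('jaw top front',j,np.degrees(np.arctan2(*(j[1]-j[0])[1::-1])))
r=plane(w,z([(427,105),(295,560)]),.018);print('slot',r,np.degrees(np.arctan2(*(r[0]-r[1])[1::-1])))
o=robot.get_obs();from scipy.spatial.transform import Rotation as R
M=R.from_quat(o['tool_rot']).as_matrix();yaw=np.degrees(np.arctan2(M[1,1],M[0,1]));print('yaw',yaw)
print(M.T@(np.array([*k.mean(0),.058])-o['position'])*100)
E
```

```text
[0.58419446 0.17732593] [np.float64(19.4), np.float64(20.099999999999994), np.float64(21.599999999999994), np.float64(19.099999999999994)] [0.03251795 0.03224191 0.03312385]
[[0.58391235 0.1773557  0.093     ]]
jaw top front [[0.51265909 0.13296599 0.031     ]
 [0.65827112 0.13752467 0.031     ]] 1.7931756632573372
slot [[0.58541265 0.21477194 0.018     ]
 [0.58648496 0.09168931 0.018     ]] 90.49915436338222
yaw 17.266011718493793
[ 7.04061707 -0.39112521 16.53734448]
```

```bash
python3 - <<'E'
from h import *
w=shot('wrist');a=shot('scene');b=shot('side')
for n,c in(('w',w),('a',a),('b',b)):
    p=proj(c,[[.588,.172,.092]])[0];x,y=p.round().astype(int);r=22 if n=='w' else 8
    g=c['color'][y-r:y+r,x-r:x+r];h=cv2.cvtColor(g,cv2.COLOR_RGB2HSV).astype(int)
    s=np.where((h[...,2]>90),np.clip(110-h[...,1],0,None),0).astype(np.uint8)
    k,l,st,ce=cv2.connectedComponentsWithStats((s>0).astype(np.uint8))
    for i in range(1,k):
        if st[i,4]>3: print(n,p.round(1),(ce[i]+[x-r,y-r]).round(1),st[i,4])
cv2.imwrite('pics/z.png',np.hstack([cv2.resize(c['color'][int(p[1])-15:int(p[1])+15,int(p[0])-20:int(p[0])+20],(400,300),interpolation=2) for c in(a,b) for p in [proj(c,[[.588,.172,.092]])[0]]])[:,:,::-1])
E
```

```text
w [250.5 121.3] [247.6 114.5] 155
a [322.  177.4] [322.4 176.9] 11
b [258.3 137.7] [255.1 133.7] 99
b [258.3 137.7] [263.7 139.2] 19
```

View pics/z.png

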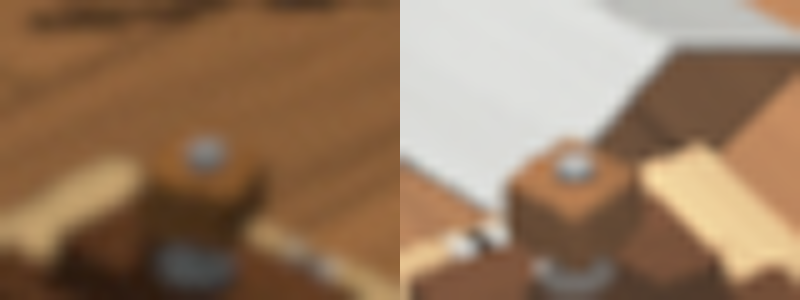

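```bash
python3 - <<'E'
from h import *
w=shot('wrist');a=shot('scene');b=shot('side')
P=[(w,(247.6,114.5)),(a,(322.4,176.9)),(b,(255,138.2))]
for i,j in((0,1),(0,2),(1,2)):print(tri(*P[i],*P[j]).round(4))
print([plane(c,[p],.093).round(4) for c,p in P])
o=robot.get_obs();print(o['position'])
E
```

```text
[0.584  0.1776 0.09  ]
[0.5815 0.1783 0.0883]
[0.5811 0.1823 0.0864]
[array([[0.5835, 0.1772, 0.093 ]]), array([[0.5878, 0.174 , 0.093 ]]), array([[0.5765, 0.1737, 0.093 ]])]
[0.60872162 0.11073312 0.22284235]
```

{"op": "play_rows", "data": {
  "gripper": [-1, -1, -1, -1, -1, -1, -1, -1, -1],
  "delta_pos": [
    [3.6, -0.2, 3],
    [7.15, -0.45, 6],
    [7.15, -0.45, 9],
    [7.15, -0.45, 11],
    [7.15, -0.45, 13],
    [7.15, -0.45, 15],
    [7.15, -0.45, 16.3],
    [7.15, -0.45, 16.3],
    [7.15, -0.45, 16.3]
  ],
  "turn": [
    [0, 0, -0.02],
    [0, 0, -0.048],
    [0, 0, -0.048],
    [0, 0, -0.048],
    [0, 0, -0.048],
    [0, 0, -0.048],
    [0, 0, -0.048],
    [0, 0, -0.048],
    [0, 0, -0.048]
  ]
}}

```text
time: 4.42
position: [0.5838, 0.178, 0.0602]
tool_rot: [0.574, 0.819, 0.0, 0.0]
ft_force: [0.5, 0.4, 0.4]
grip_width: 0.0871
grip_force: 0.0
```

{"op": "play_rows", "data": {
  "gripper": [0, 1, 1, 1, 1, 1, 1],
  "delta_pos": [
    [0, 0, 0],
    [0, 0, 0],
    [0, 0, 0],
    [0, 0, 0],
    [0, 0, 0],
    [0, 0, 0],
    [0, 0, 0]
  ],
  "turn": [
    [0, 0, 0],
    [0, 0, 0],
    [0, 0, 0],
    [0, 0, 0],
    [0, 0, 0],
    [0, 0, 0],
    [0, 0, 0]
  ],
  "squeeze": 20
}}

```text
time: 5.3
position: [0.5817, 0.1775, 0.0594]
tool_rot: [0.574, 0.819, -0.001, -0.001]
ft_force: [-3.3, -1.5, 2.7]
grip_width: 0.036
grip_force: 20.0
```

```bash
python3 - <<'E'
from h import *
o=robot.get_obs();print({k:np.round(v,3) for k,v in o.items()})
E
```

```text
{'time': np.float64(5.3), 'q': array([ 1.130e-01,  7.240e-01,  1.595e+00, -1.000e-03,  8.270e-01,
       -2.340e-01]), 'joint_velocities': array([-0.001, -0.001,  0.001,  0.002, -0.   , -0.001]), 'joint_torque': array([ 6.5100e-01, -4.5315e+01, -1.3322e+01,  4.0700e-01, -1.0040e+00,
       -2.6000e-02]), 'position': array([0.582, 0.178, 0.059]), 'tool_rot': array([ 0.574,  0.819, -0.001, -0.001]), 'ft_force': array([-3.312, -1.537,  2.682]), 'moment': array([-0.457,  0.606, -0.043]), 'grip_force': np.float64(20.0), 'grip_width': np.float64(0.036)}
```

{"op": "play_rows", "data": {
  "gripper": [1, 1, 1, 1, 1, 1, 1, 1],
  "delta_pos": [
    [0, -0.2, 0],
    [0, -0.2, 0],
    [0, -0.2, 0],
    [0, -0.2, 0],
    [0, -0.2, 0],
    [0, -0.2, 0],
    [0, -0.2, 0],
    [0, -0.2, 0]
  ],
  "turn": [
    [0, 0, 0],
    [0, 0, -0.15],
    [0, 0, -0.3],
    [0, 0, -0.45],
    [0, 0, -0.6],
    [0, 0, -0.75],
    [0, 0, -0.9],
    [0, 0, -1.0]
  ],
  "squeeze": 45
}}

```text
time: 6.3
position: [0.5825, 0.1783, 0.0594]
tool_rot: [0.11, 0.994, 0.001, 0.001]
ft_force: [0.9, 2.2, -1.1]
grip_width: 0.036
grip_force: 45.0
```

```bash
python3 - <<'E'
from h import *
o=robot.get_obs();print({k:np.round(v,3) for k,v in o.items()})
E
```

```text
{'time': np.float64(6.3), 'q': array([ 0.113,  0.723,  1.597,  0.002,  0.819, -1.238]), 'joint_velocities': array([ 0.002,  0.   , -0.002,  0.001,  0.001, -0.783]), 'joint_torque': array([ -1.2  , -47.104, -11.444,  -0.451,   0.238,   0.336]), 'position': array([0.582, 0.178, 0.059]), 'tool_rot': array([0.11 , 0.994, 0.001, 0.001]), 'ft_force': array([ 0.869,  2.227, -1.123]), 'moment': array([ 0.218, -0.026, -0.128]), 'grip_force': np.float64(44.999), 'grip_width': np.float64(0.036)}
```

{"op": "play_rows", "data": {
  "gripper": [1, 1, 1, 1, 1, 1, 1, 1, 1, 1, 1],
  "delta_pos": [
    [0, 0, 0],
    [0, 0, 0],
    [0, 0, 0],
    [0, 0, 0],
    [0, 0, 0],
    [0, 0, 0],
    [0, 0, 0],
    [0, 0, 0],
    [0, 0, 0],
    [0, 0, 0],
    [0, 0, 0]
  ],
  "turn": [
    [0, 0, -0.15],
    [0, 0, -0.3],
    [0, 0, -0.45],
    [0, 0, -0.6],
    [0, 0, -0.75],
    [0, 0, -0.9],
    [0, 0, -1.05],
    [0, 0, -1.2],
    [0, 0, -1.3],
    [0, 0, -1.3],
    [0, 0, -1.3]
  ]
}}

```text
time: 7.68
position: [0.582, 0.1778, 0.0594]
tool_rot: [-0.512, 0.859, -0.0, 0.001]
ft_force: [0.9, 2.0, -3.0]
grip_width: 0.0355
grip_force: 45.0
```

```bash
python3 - <<'E'
from h import *
w=shot('wrist','w4.png')
o=robot.get_obs();print({k:np.round(v,3) for k,v in o.items()})
E
```

```text
{'time': np.float64(7.725), 'q': array([ 0.113,  0.723,  1.598,  0.   ,  0.819, -2.534]), 'joint_velocities': array([-0.003, -0.   ,  0.002, -0.003,  0.002, -0.003]), 'joint_torque': array([ -1.385, -47.934, -11.416,  -0.444,   0.498,   0.11 ]), 'position': array([0.582, 0.178, 0.059]), 'tool_rot': array([-0.512,  0.859, -0.   ,  0.001]), 'ft_force': array([ 0.946,  1.59 , -3.457]), 'moment': array([ 0.401, -0.237,  0.095]), 'grip_force': np.float64(44.999), 'grip_width': np.float64(0.036)}
```

View pics/w4.png

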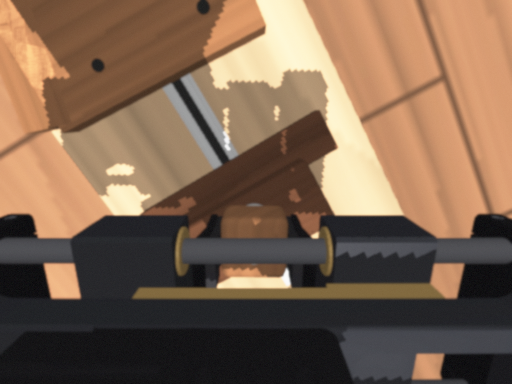

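{"op": "play_rows", "data": {
  "gripper": [1, 1, 1, 1, 1, 1, 1, 1, 1, 1],
  "delta_pos": [
    [0.43, -0.25, 0],
    [0.87, -0.5, 0],
    [1.73, -1.0, 0],
    [2.6, -1.5, 0],
    [3.47, -2.0, 0],
    [4.33, -2.5, 0],
    [5.2, -3.0, 0],
    [6.07, -3.5, 0],
    [6.94, -3.99, 0],
    [6.94, -3.99, 0]
  ],
  "turn": [
    [0, 0, 0],
    [0, 0, 0],
    [0, 0, 0],
    [0, 0, 0],
    [0, 0, 0],
    [0, 0, 0],
    [0, 0, 0],
    [0, 0, 0],
    [0, 0, 0],
    [0, 0, 0]
  ]
}}

```text
time: 8.98
position: [0.5846, 0.0952, 0.0594]
tool_rot: [-0.512, 0.859, -0.001, 0.0]
ft_force: [5.2, -1.9, -8.6]
grip_width: 0.0356
grip_force: 45.0
```

```bash
python3 - <<'E'
from h import *
a=shot('scene');b=shot('side')
A=cv2.resize(a['color'][165:265,220:370],(491,327),interpolation=2)
B=cv2.resize(b['color'][125:235,210:345],(401,327),interpolation=2)
cv2.imwrite('pics/ab2.png',cv2.resize(np.hstack([A,B]),(800,293))[:,:,::-1])
o=robot.get_obs();print({k:np.round(v,4) for k,v in o.items() if k in('position','ft_force','moment','q','tool_rot')})
E
```

```text
{'q': array([-0.0257,  0.7077,  1.6407, -0.0031,  0.7912, -2.6705]), 'position': array([0.5846, 0.0953, 0.0594]), 'tool_rot': array([-5.125e-01,  8.587e-01, -1.400e-03,  2.000e-04]), 'ft_force': array([ 6.0277, -2.4591, -8.4538]), 'moment': array([-0.3656, -0.905 ,  0.0117])}
```

View pics/ab2.png

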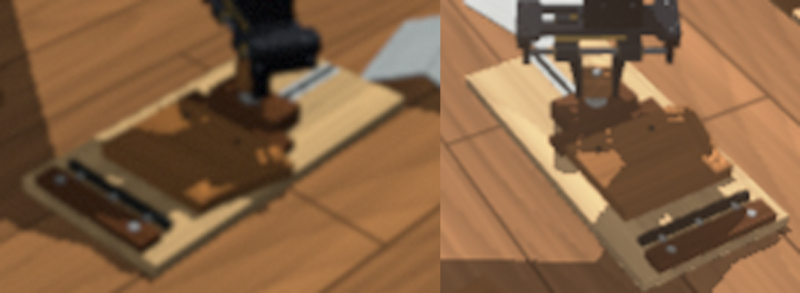

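{"op": "play_rows", "data": {
  "gripper": [1, 1, 1, 1, 1, 1],
  "delta_pos": [
    [0.4, -0.3, 0.1],
    [0.8, -0.6, 0.1],
    [1.2, -0.9, 0.1],
    [1.6, -1.15, 0.1],
    [2.07, -1.43, 0.1],
    [2.07, -1.43, 0.1]
  ],
  "turn": [
    [0, 0, 0],
    [0, 0, 0],
    [0, 0, 0],
    [0, 0, 0],
    [0, 0, 0],
    [0, 0, 0]
  ]
}}

```text
time: 9.82
position: [0.5854, 0.0715, 0.0593]
tool_rot: [-0.513, 0.859, 0.0, -0.001]
ft_force: [-0.7, 1.6, 5.0]
grip_width: 0.0353
grip_force: 45.0
```

```bash
python3 - <<'E'
from h import *
o=robot.get_obs();print({k:np.round(v,4) for k,v in o.items() if k in('position','ft_force','moment','q','tool_rot')})
E
```

```text
{'q': array([-6.7400e-02,  7.0660e-01,  1.6448e+00, -1.2000e-03,  7.9170e-01,
       -2.7136e+00]), 'position': array([0.5854, 0.0715, 0.0593]), 'tool_rot': array([-5.125e-01,  8.587e-01,  1.000e-04, -9.000e-04]), 'ft_force': array([-0.7289,  1.5975,  5.0278]), 'moment': array([ 0.3004,  0.1101, -0.0192])}
```

{"op": "play_rows", "data": {
  "gripper": [1, 1, 1, 1, 1, 1],
  "delta_pos": [
    [0.13, -0.08, -0.03],
    [0.26, -0.15, -0.03],
    [0.39, -0.23, -0.03],
    [0.52, -0.3, -0.03],
    [0.69, -0.4, -0.03],
    [0.69, -0.4, -0.03]
  ],
  "turn": [
    [0, 0, 0],
    [0, 0, 0],
    [0, 0, 0],
    [0, 0, 0],
    [0, 0, 0],
    [0, 0, 0]
  ]
}}

```text
time: 10.58
position: [0.5857, 0.0642, 0.0593]
tool_rot: [-0.513, 0.859, 0.0, -0.001]
ft_force: [-2.0, 3.5, 5.9]
grip_width: 0.0357
grip_force: 45.0
```

Still only drag; carry on in small steps.

{"op": "play_rows", "data": {
  "gripper": [1, 1, 1, 1, 1],
  "delta_pos": [
    [0.1, -0.06, 0.0],
    [0.2, -0.12, 0.0],
    [0.3, -0.18, 0.0],
    [0.35, -0.2, 0.0],
    [0.35, -0.2, 0.0]
  ],
  "turn": [
    [0, 0, 0],
    [0, 0, 0],
    [0, 0, 0],
    [0, 0, 0],
    [0, 0, 0]
  ]
}}

```text
time: 11.2
position: [0.5858, 0.0605, 0.0592]
tool_rot: [-0.512, 0.859, 0.001, -0.001]
ft_force: [-2.0, 5.2, 6.3]
grip_width: 0.0359
grip_force: 45.0
```

{"op": "play_rows", "data": {
  "gripper": [1, 1, 1, 1, 1],
  "delta_pos": [
    [0.1, -0.06, 0.0],
    [0.2, -0.12, 0.0],
    [0.3, -0.18, 0.0],
    [0.35, -0.2, 0.0],
    [0.35, -0.2, 0.0]
  ],
  "turn": [
    [0, 0, 0],
    [0, 0, 0],
    [0, 0, 0],
    [0, 0, 0],
    [0, 0, 0]
  ]
}}

```text
time: 11.82
position: [0.5858, 0.0587, 0.0593]
tool_rot: [-0.512, 0.859, 0.002, 0.0]
ft_force: [-0.7, 11.1, 6.9]
grip_width: 0.0355
grip_force: 45.0
```

{"op": "play_rows", "data": {
  "gripper": [1, 1, 1, 1, 1],
  "delta_pos": [
    [0.1, -0.06, 0.0],
    [0.2, -0.12, 0.0],
    [0.3, -0.18, 0.0],
    [0.35, -0.2, 0.0],
    [0.35, -0.2, 0.0]
  ],
  "turn": [
    [0, 0, 0],
    [0, 0, 0],
    [0, 0, 0],
    [0, 0, 0],
    [0, 0, 0]
  ]
}}

```text
time: 12.45
position: [0.5858, 0.0569, 0.0593]
tool_rot: [-0.512, 0.859, 0.003, 0.001]
ft_force: [-0.3, 17.8, 7.0]
grip_width: 0.0357
grip_force: 45.0
```

```bash
python3 - <<'E'
from h import *
o=robot.get_obs();print({k:np.round(v,4) for k,v in o.items() if k in('position','ft_force','moment','q','tool_rot')})
w=shot('wrist','w5.png');np.savez('w5.npz',**w)
E
```

```text
{'q': array([-0.0965,  0.7052,  1.6489,  0.0096,  0.7893, -2.7482]), 'position': array([0.5858, 0.0569, 0.0593]), 'tool_rot': array([-0.5116,  0.8592,  0.0033,  0.0013]), 'ft_force': array([-0.268 , 17.8022,  7.0173]), 'moment': array([ 2.9668, -0.0249,  0.0539])}
```

View pics/w5.png

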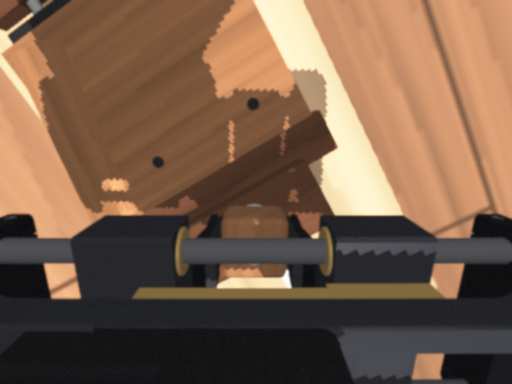

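{"op": "play_rows", "data": {
  "gripper": [1, 1, 1, 1, 1, 1, 1, 1, 1, 1, 1, 1],
  "delta_pos": [
    [0, 0, 0],
    [0, 0, 0],
    [0, 0, 0],
    [0, 0, 0],
    [0, 0, 0],
    [0, 0, 0],
    [0, 0, 0],
    [0, 0, 0],
    [0, 0, 0],
    [0, 0, 0],
    [0, 0, 0],
    [0, 0, 0]
  ],
  "turn": [
    [0, 0, 0.15],
    [0, 0, 0.3],
    [0, 0, 0.45],
    [0, 0, 0.6],
    [0, 0, 0.75],
    [0, 0, 0.9],
    [0, 0, 1.05],
    [0, 0, 1.2],
    [0, 0, 1.35],
    [0, 0, 1.5],
    [0, 0, 1.65],
    [0, 0, 1.8]
  ]
}}

```text
time: 14.0
position: [0.5861, 0.0552, 0.0593]
tool_rot: [0.357, 0.934, 0.002, -0.001]
ft_force: [-0.0, 13.0, 5.8]
grip_width: 0.0357
grip_force: 45.0
```

```bash
python3 - <<'E'
from h import *
o=robot.get_obs();print({k:np.round(v,4) for k,v in o.items() if k in('position','ft_force','moment','q','tool_rot')})
E
```

```text
{'q': array([-0.0979,  0.7052,  1.6484,  0.0057,  0.7894, -0.9435]), 'position': array([0.5861, 0.0552, 0.0593]), 'tool_rot': array([ 0.3566,  0.9343,  0.0018, -0.0012]), 'ft_force': array([-0.0355, 13.0175,  5.8464]), 'moment': array([2.0002, 0.1198, 0.1084])}
```

{"op": "play_rows", "data": {
  "gripper": [1, 1, 1, 1, 1, 1],
  "delta_pos": [
    [0, 0, 0],
    [0, 0, 0],
    [0, 0, 0],
    [0, 0, 0],
    [0, 0, 0],
    [0, 0, 0]
  ],
  "turn": [
    [0, 0, 0.12],
    [0, 0, 0.24],
    [0, 0, 0.36],
    [0, 0, 0.48],
    [0, 0, 0.6],
    [0, 0, 0.6]
  ]
}}

```text
time: 14.75
position: [0.5856, 0.0549, 0.0594]
tool_rot: [0.615, 0.788, 0.001, -0.002]
ft_force: [-1.2, 10.9, 8.1]
grip_width: 0.0356
grip_force: 45.0
```

```bash
python3 - <<'E'
from h import *
o=robot.get_obs();print({k:np.round(v,4) for k,v in o.items() if k in('position','ft_force','moment','q','joint_torque','tool_rot')})
E
```

```text
{'q': array([-0.0984,  0.705 ,  1.6489,  0.0053,  0.7903, -0.347 ]), 'joint_torque': array([ -6.6237, -40.9185, -10.8532,  -2.2885,  -0.6415,   0.0614]), 'position': array([0.5856, 0.0549, 0.0594]), 'tool_rot': array([ 0.6155,  0.7882,  0.0009, -0.0021]), 'ft_force': array([-1.2397, 10.8686,  8.0995]), 'moment': array([ 1.8312,  0.2545, -0.0631])}
```

{"op": "play_rows", "data": {
  "gripper": [1, 1, 1, 1, 1],
  "delta_pos": [
    [0, 0, 0],
    [0, 0, 0],
    [0, 0, 0],
    [0, 0, 0],
    [0, 0, 0]
  ],
  "turn": [
    [0, 0, 0.12],
    [0, 0, 0.24],
    [0, 0, 0.36],
    [0, 0, 0.48],
    [0, 0, 0.6]
  ]
}}

```text
time: 15.38
position: [0.5845, 0.0493, 0.0594]
tool_rot: [0.817, 0.576, -0.004, 0.002]
ft_force: [-5.1, -9.5, 9.2]
grip_width: 0.0405
grip_force: 50.5
```

```bash
python3 - <<'E'
from h import *
o=robot.get_obs();print({k:np.round(v,4) for k,v in o.items() if k in('position','ft_force','moment','q','joint_torque','tool_rot')})
E
```

```text
{'q': array([-0.1017,  0.7047,  1.6497, -0.0121,  0.7916,  0.2496]), 'joint_torque': array([  3.3346, -40.1281, -11.9174,   3.5515,  -1.3039,   1.2758]), 'position': array([0.5845, 0.0493, 0.0594]), 'tool_rot': array([ 0.8173,  0.5761, -0.0045,  0.0018]), 'ft_force': array([-5.0698, -9.521 ,  9.2267]), 'moment': array([-1.5884,  0.9223,  2.039 ])}
```

{"op": "play_rows", "data": {
  "gripper": [1, 1, 1, 1],
  "delta_pos": [
    [0, 0, 0],
    [0, 0, 0],
    [0, 0, 0],
    [0, 0, 0]
  ],
  "turn": [
    [0, 0, -0.12],
    [0, 0, -0.22],
    [0, 0, -0.27],
    [0, 0, -0.27]
  ]
}}

```text
time: 15.88
position: [0.5862, 0.0492, 0.0594]
tool_rot: [0.735, 0.678, -0.002, 0.001]
ft_force: [-1.6, -4.7, 6.0]
grip_width: 0.0398
grip_force: 42.8
```

```bash
python3 - <<'E'
from h import *
o=robot.get_obs();print({k:np.round(v,4) for k,v in o.items() if k in('position','ft_force','moment','q','joint_torque','tool_rot','grip_width')})
E
```

```text
{'q': array([-0.1037,  0.7051,  1.6484, -0.0065,  0.7892, -0.0185]), 'joint_torque': array([  3.0277, -41.2222, -10.4698,   1.3577,  -0.3372,   0.0707]), 'position': array([0.5862, 0.0492, 0.0594]), 'tool_rot': array([ 0.735 ,  0.678 , -0.0021,  0.0011]), 'ft_force': array([-1.6403, -4.6873,  5.9716]), 'moment': array([-1.0777,  0.3681,  0.0816]), 'grip_width': np.float64(0.0398)}
```

{"op": "play_rows", "data": {
  "gripper": [-1, -1, -1, -1, -1, -1, -1, -1, -1, -1],
  "delta_pos": [
    [0, 0, 0],
    [0, 0, 0],
    [0, 0, 0],
    [0, 0, 0],
    [0, 0, -3],
    [0, 0, -6],
    [-2.5, 0, -9],
    [-5, 0, -13],
    [-7, 0, -16],
    [-7, 0, -16]
  ],
  "turn": [
    [0, 0, 0],
    [0, 0, 0],
    [0, 0, 0],
    [0, 0, 0],
    [0, 0, 0],
    [0, 0, 0],
    [0, 0, 0],
    [0, 0, 0],
    [0, 0, 0],
    [0, 0, 0]
  ]
}}

```text
time: 17.12
position: [0.5827, -0.0189, 0.2213]
tool_rot: [0.736, 0.676, 0.002, 0.003]
ft_force: [-1.0, -0.2, 0.1]
grip_width: 0.0866
grip_force: 0.0
```

```bash
python3 - <<'E'
from h import *
w=shot('wrist');w=shot('wrist');np.savez('w6.npz',**w)
o=robot.get_obs();print({k:np.round(v,4) for k,v in o.items() if k in('position','ft_force','q','tool_rot','time')})
cv2.imwrite('pics/w6.png',cv2.resize(w['color'][20:230,110:390],(800,600),interpolation=2)[:,:,::-1])
E
```

```text
{'time': np.float64(17.225), 'q': array([-2.2200e-01,  4.7310e-01,  1.5504e+00,  4.0000e-04,  1.1193e+00,
       -1.3890e-01]), 'position': array([ 0.5803, -0.0171,  0.2182]), 'tool_rot': array([ 7.359e-01,  6.771e-01, -2.000e-04, -6.000e-04]), 'ft_force': array([-0.666 , -0.4141, -1.0462])}
```

View pics/w6.png

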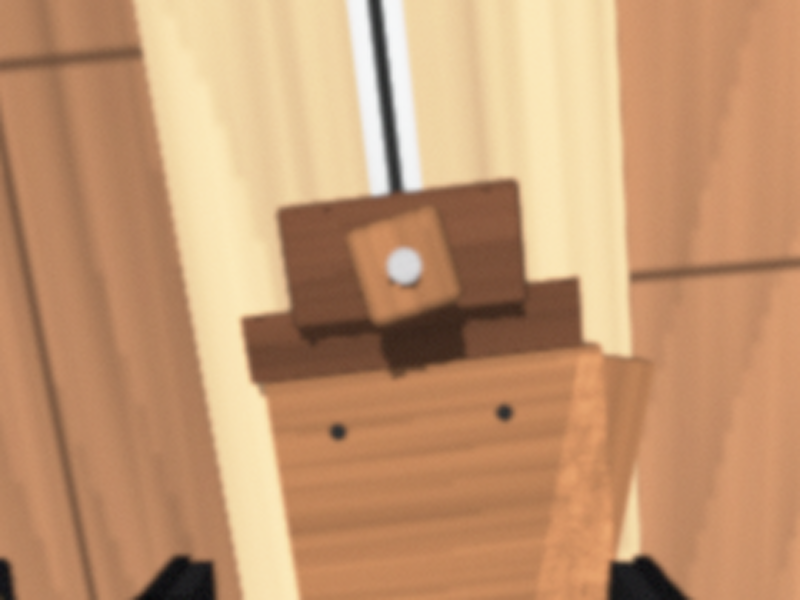

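```bash
python3 - <<'E'
from h import *
from scipy.spatial.transform import Rotation as Ro
w=dict(np.load('w6.npz'))
z=lambda L:[(x/2.857+110,y/2.857+20) for x,y in L]
k=plane(w,z([(348,233),(434,206),(460,292),(375,326)]),.09)[:,:2]
an=lambda v:np.degrees(np.arctan2(v[1],v[0]))
print(k.mean(0),[an(k[(i+1)%4]-k[i]).round(1)%90 for i in range(4)])
s=plane(w,z([(404,266)]),.091)[0];print('stud',s)
for n,L,h in(('jaw',[(262,383),(582,350)],.031),('wall',[(268,388),(598,348)],.036),('jawback',[(279,208),(516,181)],.047)):
    j=plane(w,z(L),h);print(n,j.round(4),an(j[1]-j[0])%180)
o=robot.get_obs();M=Ro.from_quat(o['tool_rot']).as_matrix();print('yaw',an(M[:2,1]),o['position'],o['q'])
print(M.T@(np.array([s[0],s[1],.060])-o['position'])*100)
E
```

```text
[0.58743604 0.0553216 ] [np.float64(11.8), np.float64(13.299999999999997), np.float64(16.599999999999994), np.float64(11.099999999999994)]
stud [0.58732395 0.05494331 0.091     ]
jaw [[0.5192 0.0108 0.031 ]
 [0.6628 0.0134 0.031 ]] 1.0449186174639107
wall [[0.5226 0.009  0.036 ]
 [0.6688 0.0143 0.036 ]] 2.071450895803674
jawback [[0.5386 0.0825 0.047 ]
 [0.6349 0.0848 0.047 ]] 1.3394368126822582
yaw -4.769366626606161 [ 0.58034909 -0.01705247  0.21821444] [-2.21952837e-01  4.73089746e-01  1.55042764e+00  4.40125048e-04
  1.11932023e+00 -1.38903624e-01]
[ 7.2237117   0.11510172 15.82539815]
```

{"op": "play_rows", "data": {
  "gripper": [-1, -1, -1, -1, -1, -1, -1, -1, -1],
  "delta_pos": [
    [3.6, 0.05, 3],
    [7.2, 0.1, 6],
    [7.2, 0.1, 9],
    [7.2, 0.1, 11],
    [7.2, 0.1, 13],
    [7.2, 0.1, 15],
    [7.2, 0.1, 15.8],
    [7.2, 0.1, 15.8],
    [7.2, 0.1, 15.8]
  ],
  "turn": [
    [0, 0, -0.15],
    [0, 0, -0.307],
    [0, 0, -0.307],
    [0, 0, -0.307],
    [0, 0, -0.307],
    [0, 0, -0.307],
    [0, 0, -0.307],
    [0, 0, -0.307],
    [0, 0, -0.307]
  ]
}}

```text
time: 18.35
position: [0.5882, 0.0544, 0.0612]
tool_rot: [0.624, 0.782, 0.0, 0.0]
ft_force: [0.1, 0.0, 0.8]
grip_width: 0.0871
grip_force: 0.0
```

{"op": "play_rows", "data": {
  "gripper": [0, 1, 1, 1, 1, 1, 1],
  "delta_pos": [
    [0, 0, 0],
    [0, 0, 0],
    [0, 0, 0],
    [0, 0, 0],
    [0, 0, 0],
    [0, 0, 0],
    [0, 0, 0]
  ],
  "turn": [
    [0, 0, 0],
    [0, 0, 0],
    [0, 0, 0],
    [0, 0, 0],
    [0, 0, 0],
    [0, 0, 0],
    [0, 0, 0]
  ],
  "squeeze": 20
}}

```text
time: 19.23
position: [0.5859, 0.0537, 0.0607]
tool_rot: [0.623, 0.782, -0.002, -0.002]
ft_force: [-4.5, -3.0, 4.5]
grip_width: 0.0355
grip_force: 20.0
```

```bash
python3 - <<'E'
from h import *
o=robot.get_obs();print({k:np.round(v,4) for k,v in o.items() if k in('position','ft_force','moment','q','tool_rot','grip_width')})
E
```

```text
{'q': array([-9.7800e-02,  7.0380e-01,  1.6457e+00, -1.5000e-03,  7.9650e-01,
       -3.2140e-01]), 'position': array([0.5859, 0.0537, 0.0607]), 'tool_rot': array([ 0.6234,  0.7819, -0.0016, -0.0015]), 'ft_force': array([-4.5019, -2.9989,  4.4588]), 'moment': array([-0.5345,  0.8688,  0.0317]), 'grip_width': np.float64(0.0355)}
```

{"op": "play_rows", "data": {
  "gripper": [1, 1, 1, 1, 1],
  "delta_pos": [
    [0, -0.2, 0],
    [0, -0.2, 0],
    [0, -0.2, 0],
    [0, -0.2, 0],
    [0, -0.2, 0]
  ],
  "turn": [
    [0, 0, 0],
    [0, 0, 0.05],
    [0, 0, 0.1],
    [0, 0, 0.15],
    [0, 0, 0.15]
  ],
  "squeeze": 45
}}

```text
time: 19.85
position: [0.5855, 0.0537, 0.0607]
tool_rot: [0.68, 0.733, -0.0, -0.0]
ft_force: [-3.1, -1.5, 1.0]
grip_width: 0.0354
grip_force: 45.0
```

```bash
python3 - <<'E'
from h import *
o=robot.get_obs();print({k:np.round(v,4) for k,v in o.items() if k in('position','ft_force','moment','q','tool_rot','grip_width')},o['joint_torque'][5])
E
```

```text
{'q': array([-9.8400e-02,  7.0250e-01,  1.6495e+00, -1.0000e-04,  7.9070e-01,
       -1.7270e-01]), 'position': array([0.5855, 0.0537, 0.0607]), 'tool_rot': array([ 6.803e-01,  7.329e-01, -3.000e-04, -4.000e-04]), 'ft_force': array([-3.0512, -1.5157,  1.0326]), 'moment': array([-0.3765,  0.692 , -0.0546]), 'grip_width': np.float64(0.0354)} 0.005809779540868476
```

{"op": "play_rows", "data": {
  "gripper": [1, 1, 1],
  "delta_pos": [
    [0, 0, 0],
    [0, 0, 0],
    [0, 0, 0]
  ],
  "turn": [
    [0, 0, 0.04],
    [0, 0, 0.07],
    [0, 0, 0.07]
  ]
}}

```text
time: 20.23
position: [0.5854, 0.0537, 0.0607]
tool_rot: [0.705, 0.71, -0.001, -0.0]
ft_force: [-4.4, -1.4, 2.2]
grip_width: 0.0355
grip_force: 45.0
```

```bash
python3 - <<'E'
from h import *
o=robot.get_obs();print({k:np.round(v,4) for k,v in o.items() if k in('position','ft_force','moment','q','tool_rot','grip_width')},o['joint_torque'][5])
E
```

```text
{'q': array([-9.8100e-02,  7.0240e-01,  1.6495e+00, -1.3000e-03,  7.9090e-01,
       -1.0450e-01]), 'position': array([0.5854, 0.0537, 0.0607]), 'tool_rot': array([ 7.045e-01,  7.097e-01, -7.000e-04, -2.000e-04]), 'ft_force': array([-4.4345, -1.3713,  2.1592]), 'moment': array([-0.3448,  0.8492,  0.8867]), 'grip_width': np.float64(0.0355)} 0.9514117240905762
```

{"op": "play_rows", "data": {
  "gripper": [1, -1, -1, -1, -1, -1, -1, -1, -1, -1, -1, -1],
  "delta_pos": [
    [0, 0, 0],
    [0, 0, 0],
    [0, 0, 0],
    [0, 0, 0],
    [0, 0, 0],
    [0, 0, -3],
    [0, 0, -6],
    [-3, 0, -9],
    [-5, 0, -12],
    [-7, 0, -15.8],
    [-7, 0, -15.8],
    [-7, 0, -15.8]
  ],
  "turn": [
    [0, 0, -0.02],
    [0, 0, -0.02],
    [0, 0, -0.02],
    [0, 0, -0.02],
    [0, 0, -0.02],
    [0, 0, -0.02],
    [0, 0, -0.02],
    [0, 0, -0.02],
    [0, 0, -0.02],
    [0, 0, -0.02],
    [0, 0, -0.02],
    [0, 0, -0.02]
  ]
}}

```text
time: 21.72
position: [0.5856, -0.0159, 0.2183]
tool_rot: [0.699, 0.715, -0.0, -0.001]
ft_force: [-0.6, 0.4, -1.1]
grip_width: 0.0874
grip_force: 0.0
```

```bash
python3 - <<'E'
from h import *
w=shot('wrist');w=shot('wrist')
o=robot.get_obs();print(o['position'],o['ft_force'],o['time'])
g=w['color'];h=cv2.cvtColor(g,cv2.COLOR_RGB2HSV).astype(int)
p=proj(w,[[.587,.055,.091]])[0];x,y=p.round().astype(int);print(p)
r=25;s=h[y-r:y+r,x-r:x+r];m=((s[...,1]<60)&(s[...,2]>110)).astype(np.uint8)
k,l,st,ce=cv2.connectedComponentsWithStats(m)
for i in range(1,k):
    if st[i,4]>20:print('stud',plane(w,[ce[i]+[x-r,y-r]],.091),st[i,4])
# knob top: lighter brown than the jaw
m=((s[...,2]>140)|(m>0)).astype(np.uint8);k,l,st,ce=cv2.connectedComponentsWithStats(m)
i=l[r,r];c=cv2.findContours((l==i).astype(np.uint8),0,2)[0][0].reshape(-1,2)
b=cv2.boxPoints(cv2.minAreaRect(c))+[x-r,y-r];q=plane(w,b,.09)[:,:2];d=np.diff(q,axis=0)
print(st[i],np.degrees(np.arctan2(d[:,1],d[:,0]))%90,np.linalg.norm(d,axis=1))
# wall edge against jaw: strong brightness row change along columns, just -y of jaw face
V=cv2.GaussianBlur(h[...,2].astype(np.float32),(3,3),0)
E=[]
for X in np.linspace(.535,.64,15):
    a=np.linspace(.0,.028,57);uv=proj(w,[[X,t,.034] for t in a]).astype(np.float32)
    v=cv2.remap(V,uv[:,:1],uv[:,1:],1).ravel();E.append((X,a[np.argmin(np.diff(v))]))
E=np.array(E);f=np.polyfit(*E.T,1);res=E[:,1]-np.polyval(f,E[:,0]);ok=abs(res-np.median(res))<.002;f=np.polyfit(*E[ok].T,1);print('edge',f,ok.sum())
E
```

```text
[ 0.58515657 -0.01550941  0.2173824 ] [-0.04557767 -0.38255068  0.31691258] 21.825
[255.52787518 115.43512644]
stud [[0.58713317 0.05521928 0.091     ]] 125
[   8    7   33   35 1112] [1.39137199 2.30537299 1.40400536] [0.03223731 0.03355699 0.03321757]
edge [ 0.03469057 -0.0077907 ] 14
```

```bash
python3 -c "
from rig import robot
print(robot.hand_in())"
```

```text
the job is handed in; nothing more can be done
None
```

The job is handed in, with no verdict shown: the knob is screwed to its end stop and the jaw did not move when I let go, so the wall should be pinched square against the buffer at about 22 N (my estimate from how far the buffer gave, not measured).

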